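Make up the risotto board and the soup board

TASK

Make up the two serving boards from the stock laid out in front of you: on the oak board put the piece of cheese, flat on the middle of the board's cork square, and nest the loose round sage pot fully down into the round sage pot that stands there; on the black slate board put the red tin, upright on the middle of its cork square, and nest the loose square white dish fully down into the square white dish that stands there. The pots on the boards stay in their places; the square sage dish nests with neither kind, so leave it where it is. In the end everything stands level and let go.

Things in the scene. Friction and masses are not known exactly. Their poses are not given: they have to be found in the camera images.
- oak_board: Oak serving board lying fixed on the counter, 130 x 250 mm, 12 mm thick. Origin: centre of its underside; x across its width, y along its length, z up. A cork square of 80 mm side is set flush in its top (12 mm up) with its centre at x 0, y -62 mm; a sage pot stands at the other end, about y +62 mm.
- slate_board: Black slate serving board lying fixed on the counter, of the same size, axes and layout: 130 x 250 x 12 mm, cork square of 80 mm side, centre at x 0, y -62 mm, a square white dish at about y +62 mm.
- sage_base: Round sage-green ceramic pot, open, loose, 130 g, standing on the oak board. 60 mm high, 58 mm wide at the mouth: upright collar over the top 20 mm (wall 3, inner width 52), below it tapering from 48 to 30 mm at the foot. Origin: centre of the foot, z up. When sage_pot is nested fully home in it, collar on rim, that one's origin is 20 mm above this one's, with about 2 mm side play.
- white_base: Square white ceramic dish, open, loose, 130 g, standing on the slate board, sides along its x and y. 60 mm high, 58 mm wide at the mouth: upright collar over the top 20 mm (wall 3, inner width 52), below it tapering from 48 to 30 mm at the foot. Origin: centre of the foot, z up. white_dish nested home sits 20 mm above it, about 2 mm side play, turned alike (any quarter turn) within 7 degrees.
- sage_pot: The loose round sage-green pot of the stock, on the counter, same as sage_base. 60 mm high, 58 mm wide at the mouth: upright collar over the top 20 mm (wall 3, inner width 52), below it tapering from 48 to 30 mm at the foot. Origin: centre of the foot, z up. Grasp it from above across the outside of the collar.
- white_dish: The loose square white dish of the stock, on the counter, same as white_base, sides along its x and y. 60 mm high, 58 mm wide at the mouth: upright collar over the top 20 mm (wall 3, inner width 52), below it tapering from 48 to 30 mm at the foot. Origin: centre of the foot, z up. Grasp it from above across two facing sides of the collar.
- cheese: Block of hard yellow cheese with a black rind on its +x end, lying on the counter: 70 mm along x, 38 mm along y, 40 mm high, about 110 g. Origin: centre of its underside, z up.
- tin: Small tin with a red label, a pale band round it and a bare metal top, standing on the counter: 59 mm across, 70 mm high, about 200 g. Origin: centre of its underside, z up. 
- odd_dish: Square sage-green dish with straight upright sides, 58 mm square, 45 mm high, wall 6 mm, standing on the counter: it nests with neither kind and stays where it is. Origin: centre of its underside.
Things that resemble listed ones, but are neither listed nor needed, are in the scene too. What is meant by the cheese is not purple, and is the larger of those in its own colour.

How it is judged:
At the end, for the whole second after the job is handed in: Cheese flat and tin upright, each within 15 mm of its own board's cork centre; the loose sage pot and white dish home in their mates (within 6 mm sideways, 15 to 24.5 mm up, upright), the mates within 30 mm of their board places; odd dish moved under 30 mm; all released, at rest (x of cheese in the frame of oak_board between -0.015 and 0.015 m and y of cheese in the frame of oak_board between -0.077 and -0.047 m and z of cheese in the frame of oak_board between 0.008 and 0.017 m and angle between each of cheese, tin, sage_pot, sage_base, white_dish, white_base's own z axis and vertical below 0.1 rad and x of tin in the frame of slate_board between -0.015 and 0.015 m and y of tin in the frame of slate_board between -0.077 and -0.047 m and z of tin in the frame of slate_board between 0.008 and 0.017 m and z of sage_pot in the frame of sage_base between 0.015 and 0.0245 m and horizontal distance between sage_pot and sage_base below 0.006 m and x of sage_base in the frame of oak_board between -0.03 and 0.03 m and y of sage_base in the frame of oak_board between 0.032 and 0.092 m and z of sage_base in the frame of oak_board between 0.008 and 0.017 m and z of white_dish in the frame of white_base between 0.015 and 0.0245 m and horizontal distance between white_dish and white_base below 0.006 m and x of white_base in the frame of slate_board between -0.03 and 0.03 m and y of white_base in the frame of slate_board between 0.032 and 0.092 m and z of white_base in the frame of slate_board between 0.008 and 0.017 m and distance of odd_dish from where it was at the start of the episode below 0.03 m and linear speed of each of cheese, tin, sage_pot, white_dish below 0.02 m/s and contact force between each of cheese, tin, sage_pot, white_dish and the fingers below 0.1 N); the robot touches nothing.
It fails at once if the square sage dish, which belongs to neither board, was moved (more than 30 mm) (distance of odd_dish from where it was at the start of the episode above 0.03 m).
It also fails if it takes over 109 s, if anything falls off the work surface, if the arm or the gripper's body presses on something with over 40 N, if the wrist force passes 120 N, or if a joint passes its speed limit or range.

ROBOT

A 6-joint arm with a two-finger parallel gripper is mounted at the origin on the work surface. World frame = base frame: x ahead of the robot, y to its left, z up, the work surface at z = 0. Lengths are in m, angles in rad, forces in N, time in s.
With the tool pointing down it reaches from about 0.275 to 1 m from the base axis. Payload 8.4 kg.
Tool frame: the origin (TCP) lies at the very end of the fingers, on their centre line; the grasp point (between the pads) lies 19 mm behind it; z points along the fingers, y is the line along which they close (so a half turn about z gives the same grasp; the last joint's range is limited). The gripper opens to 85 mm and grips with 20 to 120 N. Pads are 22 mm wide; open, the fingers measure 114 mm over their backs; the gripper's body (76 mm by 85 mm) begins 54 mm behind the grasp point. The pads swing forward as they close: fully open they stand 13 mm farther back than shut.
Start: joints at [-1.298, 0.353, 1.633, -0, 1.155, -0.002], TCP at [0.17, -0.602, 0.231] pointing down, gripper open.
Joint ranges: [-2.63, 2.63], [-0.92, 2.1], [0.06, 2.66], [-1.3, 4.44], [0, 2.69], [-3.02, 3.02]. Speed limits (rad/s): [2.22, 2.22, 2.79, 3.14, 3.14, 3.14].

INTERFACE

Orientations are given as a 3x3 rotation matrix whose columns are the frame's x, y, z axes.
In Python, from bench import state, snapshot, sign_off gives the robot as it stands. The module is installed in compiled form; this text tells all that it offers.
- The arm moves only by the tool drive_tool, never from a script. Its argument "plan" is a list that holds one entry, the list of rows, each a list of 5 numbers: the opening, from -1 (shut) to 1 (fully open), then the shift along the world's x, y, z in cm, then the turn about the world's z in rad. A call has 1 to 10 rows; each row is the pose to reach, as a shift and turn from the pose commanded when the call began; what a row does not reach only later rows make up. A row lasts 1/10 s, in which the tool goes at most 50 mm and 8.59 degrees, less where a joint would pass 70% of its speed; a pose out of reach is approached as far as the arm can. A call with a gripper value outside its range is refused whole. The fingers move at their own pace and stop on an object; "newtons" is the grip in N (left out, the last holds). Time passes only in rows, so rows that repeat a pose let the fingers close. It gives the time, the measured TCP pose, the force, the opening and the grip force at its end, in the units of the state.
- state(): the state, without advancing time (a new reading comes with each control period).
- snapshot(name): name is "scene" or "side" or "wrist"; returns a dict with "frame" (400x640x3 uint8, red, green, blue), "K" (3x3 intrinsics, pixels), "view" (4x4, takes a point from world to camera coordinates); the wrist camera has in their place "hand_eye" (4x4, takes a point from camera to tool coordinates, whose origin is the TCP and whose axes are the flange's). Camera axes: x right, y up, looking along -z (the intrinsics and any distortion apply to the point x, -y, -z); pixel columns grow to the right and rows downward; lengths in m; the calibration is good to about 2 mm. A picture is of the moment at which its call begins: read the wrist's pose just before it. There is no depth.
- sign_off(): hands the job in; it is judged then, once.
The state is a dict: "time": time; "joint_positions": joint angles; "qvel": joint speeds; "joint_efforts": joint torques, N m; "position": TCP position; "orientation": TCP orientation; "contact_force": force on the tool from outside, world axes, zero at the start; "moment": the same for the moment, N m; "finger_gap": finger opening in m; "finger_force": force on a finger pad.
Only numpy, scipy, OpenCV 4.12 (cv2) and the standard library are available. Lean on these libraries where they do the work, as an engineer would, in place of code of your own. Each camera call takes 0.05 s, during which the arm holds its last target. There are 200 camera calls.

## Working session

There is one attempt and no reset: what is moved stays moved. The work goes in short steps, Python scripts to look and compute and a tool call to move; the robot and the scene stay as the last step left them, time stands still between calls to the robot, and variables do not carry over. Pictures are saved under pics/ and viewed, at most 14 in all, crops included, and the job is handed in when it is done.

Besides the shell and the picture viewer there is one more tool, called as name(argument=value, ...) on one line, values as JSON. drive_tool: Moves the arm, as the interface text tells. Its arguments: {"type":"object","properties":{"plan":{"type":"array"},"newtons":{"type":"number"}},"required":["plan"]}

```bash
mkdir -p pics
python3 - <<'E'
from bench import state,snapshot
import cv2,pickle
s=state(); print(s)
d={}
for n in("scene","side","wrist"):
    d[n]=snapshot(n); cv2.imwrite(f"pics/{n}0.png",d[n]["frame"][:,:,::-1]); print(n,{k:v for k,v in d[n].items() if k!="frame"})
d['state']=s
pickle.dump(d,open("d0.pkl","wb"))
E
```

```text
{'time': 0.0, 'joint_positions': array([-1.29837238e+00,  3.53669142e-01,  1.63416018e+00,  2.31382732e-05,
        1.15520112e+00, -2.36852028e-03]), 'qvel': array([-1.06716124e-03,  2.89090283e-04,  2.15944783e-04,  1.36853073e-03,
        5.68944588e-05,  6.93448943e-04]), 'joint_efforts': array([-3.39430124e-03, -6.05254269e+01, -3.42069268e+01, -2.40308345e-04,
        9.33509757e-03, -3.48986623e-05]), 'position': array([ 0.16948515, -0.60106843,  0.23053743]), 'orientation': array([[ 9.62484076e-01,  2.71337923e-01, -3.66472209e-04],
       [ 2.71338169e-01, -9.62483072e-01,  1.39045754e-03],
       [ 2.45605626e-05, -1.43773114e-03, -9.99998966e-01]]), 'contact_force': array([0.70165544, 0.04921973, 0.45393148]), 'moment': array([-0.01572045,  0.00108431, -0.03652629]), 'finger_force': 0.0, 'finger_gap': 0.08567581331240649}
scene {'K': array([[371.31594563,   0.        , 321.28382374],
       [  0.        , 371.31594563, 200.66633914],
       [  0.        ,   0.        ,   1.        ]]), 'view': array([[-0.0730997 ,  0.99714973,  0.01867777,  0.03192102],
       [-0.75822462
[... 406 characters left out ...]
  [ 0.08592011,  0.54528633,  0.83383484, -0.08742522],
       [-0.13358124, -0.8230681 ,  0.55200992, -0.85227091],
       [ 0.        ,  0.        ,  0.        ,  1.        ]])}
wrist {'K': array([[280.53199795,   0.        , 318.6080249 ],
       [  0.        , 280.53199795, 196.25371813],
       [  0.        ,   0.        ,   1.        ]]), 'hand_eye': array([[ 1.20052781e-03,  9.53706883e-01,  3.00735333e-01,
         7.65493585e-02],
       [ 9.99999279e-01, -1.14220955e-03, -3.69739859e-04,
         1.20278798e-03],
       [-9.12068004e-06,  3.00735560e-01, -9.53707567e-01,
        -1.43144427e-01],
       [ 0.00000000e+00,  0.00000000e+00,  0.00000000e+00,
         1.00000000e+00]])}
```

View pics/scene0.png

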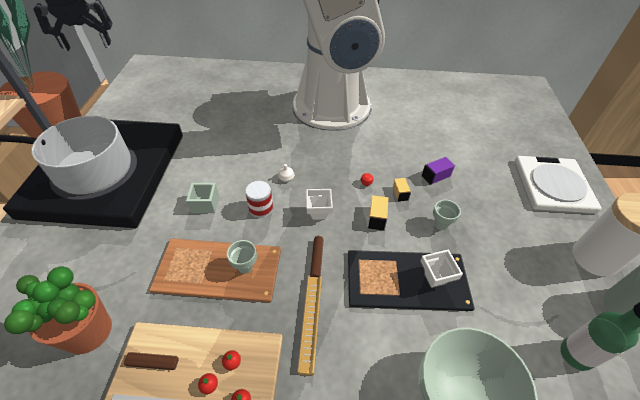

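View pics/side0.png

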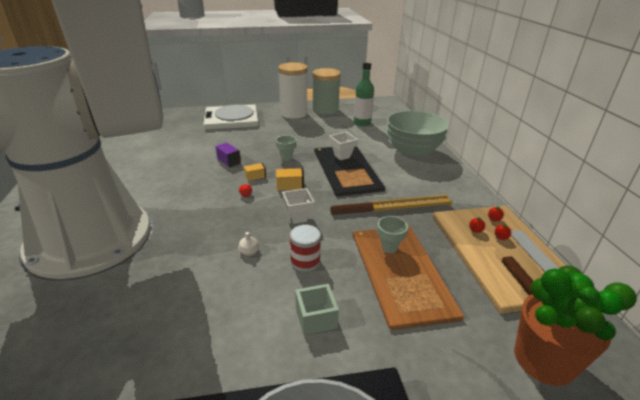

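The scene camera (robot at the top, +y to the right) shows the odd dish (202,198), tin (259,198), loose white dish (319,203), cheese (378,212), small decoy (401,189), loose sage pot (446,214), oak board (215,270) and slate board (410,280). Next I'll zoom in and segment.

```bash
cat > h.py <<'E'
import numpy as np,cv2,pickle
def cast(px,cam,z,st=None):
    """pixels (N,2) -> world points on plane z"""
    px=np.atleast_2d(np.asarray(px,float)); K=cam["K"]
    if "view" in cam: T=np.linalg.inv(cam["view"])
    else:
        W=np.eye(4); W[:3,:3]=st["orientation"]; W[:3,3]=st["position"]; T=W@cam["hand_eye"]
    d=np.c_[(px[:,0]-K[0,2])/K[0,0],-(px[:,1]-K[1,2])/K[1,1],-np.ones(len(px))]@T[:3,:3].T
    o=T[:3,3]; return o+d*((z-o[2])/d[:,2])[:,None]
def mask(im,lo,hi): 
    return cv2.inRange(cv2.cvtColor(im,cv2.COLOR_RGB2HSV),np.array(lo),np.array(hi))
def blobs(m,amin=60):
    return [c for c in cv2.findContours(m,cv2.RETR_EXTERNAL,cv2.CHAIN_APPROX_NONE)[0] if cv2.contourArea(c)>amin]
E
python3 - <<'E'
from h import *
d=pickle.load(open("d0.pkl","rb"))
im=d["scene"]["frame"]
cv2.imwrite("pics/crop0.png",cv2.resize(im[150:320,140:490,::-1],None,fx=2.28,fy=2.28,interpolation=cv2.INTER_CUBIC))
hsv=cv2.cvtColor(im,cv2.COLOR_RGB2HSV)
for n,(u,v) in dict(oak=(225,290),cork=(190,265),slate=(420,295),cork2=(378,277),sage=(242,248),wh=(427,262),ctop=(379,206),tintop=(258,188),loosep=(447,212),grey=(300,150)).items(): print(n,hsv[v,u])
E
```

```text
oak [ 12 137 173]
cork [ 14 118 221]
slate [113  23  45]
cork2 [ 14 117 177]
sage [ 55  25 113]
wh [ 20   6 253]
ctop [ 22 126 248]
tintop [103   7 241]
loosep [ 55  26 108]
grey [ 30  11 141]
```

View pics/crop0.png

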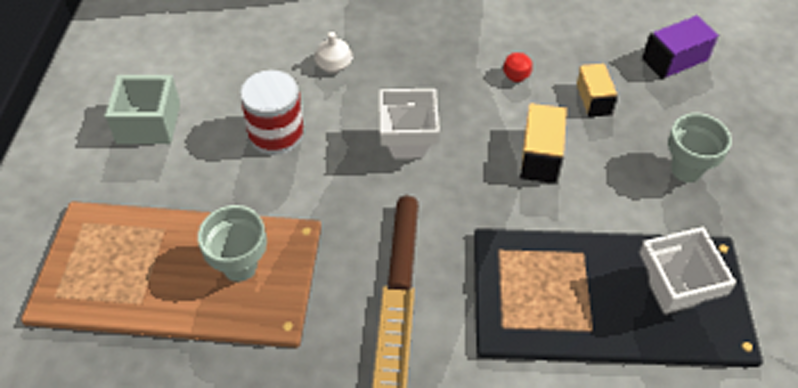

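The crop shows all the stock clearly. The standing white dish on the slate is yawed against its board, and the loose one is nearly square to the counter. I'll cast a first set of hand-picked points.

Run:
```python
from h import *
np.set_printoptions(precision=4,suppress=True)
d=pickle.load(open("d0.pkl","rb")); s=d["scene"]
def c(p,z): return cast(np.array(p)/2.28+[140,150],s,z)[:,:2]
P=dict(oak=([[70,203],[321,224],[299,346],[20,326]],.012),cork1=([[76,225],[163,226],[150,303],[56,298]],.012),
slate=([[474,228],[733,240],[762,364],[477,355]],.012),cork2=([[498,249],[588,253],[592,330],[502,328]],.012),
loosewhite=([[379,90],[436,89],[439,130],[379,131]],.06),basewhite=([[641,241],[711,229],[734,279],[662,300]],.072),
cheese=([[531,105],[566,108],[562,155],[524,151]],.04),odd=([[114,76],[171,76],[167,111],[107,110]],.045),
tin=([[242,90],[300,90],[271,72],[271,114]],.07),sagebase=([[198,238],[266,238],[233,207],[233,270]],.072),sage=([[670,139],[731,139],[700,113],[700,162]],.06),
smallch=([[577,69],[608,66],[615,94],[588,97]],.03))
for k,(p,z) in P.items():
    w=c(p,z); e=np.diff(np.r_[w,w[:1]],axis=0)
    print(k,"ctr",w.mean(0),"sides",np.linalg.norm(e,axis=1)*1000,"yaw",np.degrees(np.arctan2(e[:,1],e[:,0])))
    if k in("tin","sagebase","sage"): print(w)
```

```text
oak ctr [ 0.6262 -0.2047] sides [247.9249 126.3416 246.8587 131.0391] yaw [  89.2525   -0.4522  -89.6595 -179.9771]
cork1 ctr [ 0.6213 -0.2683] sides [83.2267 81.8854 85.2338 77.8084] yaw [  94.1062    6.9808  -88.587  -174.2783]
slate ctr [0.6155 0.1945] sides [249.6029 125.75   247.2553 130.1609] yaw [  91.7502    1.6195  -87.2314 -177.3254]
cork2 ctr [0.6157 0.1342] sides [85.3841 79.3284 80.0041 81.2712] yaw [  91.8968   -0.9004  -86.6544 -177.0214]
loosewhite ctr [ 0.4515 -0.0051] sides [58.6176 54.6404 59.1938 54.4281] yaw [  96.518     6.3056  -83.6925 -174.3014]
basewhite ctr [0.6131 0.2483] sides [66.0824 50.6962 68.5172 57.7712] yaw [ 105.7084   13.489   -68.4518 -168.3041]
cheese ctr [0.4481 0.1358] sides [36.4878 63.2101 37.8358 62.5248] yaw [ 88.5809  -6.0977 -92.6502 172.6183]
odd ctr [ 0.4407 -0.2857] sides [59.8341 49.0838 61.0752 47.5669] yaw [  95.1944    9.9927  -86.1493 -171.3327]
tin ctr [ 0.4482 -0.144 ] sides [58.1834 40.076  56.9419 45.1035] yaw [  95.1617 -123.2538   10.4019 -129.6755]
[[ 0.4491 -0.1733]
 [ 0.4438 -0.1153]
 [ 0.4219 -0.1489]
 [ 0.4779 -0.1386]]
sagebase ctr [ 0.6226 -0.1456] sides [58.9258 46.0751 64.6321 46.677 ] yaw [  94.8667 -129.9139   12.0362 -127.8621]
[[ 0.6253 -0.1753]
 [ 0.6203 -0.1166]
 [ 0.5908 -0.1519]
 [ 0.654  -0.1385]]
sage ctr [0.4627 0.2847] sides [60.6449 40.7735 63.9282 36.6268] yaw [  95.0546 -140.8451   -8.254  -135.9062]
[[0.4667 0.2546]
 [0.4613 0.315 ]
 [0.4297 0.2893]
 [0.493  0.2801]]
smallch ctr [0.3666 0.1952] sides [35.5191 41.6983 30.2067 41.8199] yaw [ 102.6278    6.0186  -76.6218 -166.6657]
```

drive_tool(plan=[[[1,4,5,0,-0.03],[1,6,9,0,-0.08],[1,9,13,0,-0.13],[1,12,18,0,-0.18],[1,14,23,0,-0.23],[1,17,27,0,-0.27],[1,20,32,0,-0.27],[1,22,37,0,-0.27],[1,24,41,0,-0.27],[1,26,45,0,-0.27]]])

```text
time: 1.15
position: [0.4205, -0.1688, 0.2314]
orientation: [[1.0, 0.005, 0.0], [0.005, -1.0, -0.0], [0.0, 0.0, -1.0]]
contact_force: [0.1, -0.6, 0.4]
finger_gap: 0.0854
finger_force: 0.0
```

drive_tool(plan=[[[1,0,3,0,0],[1,0,5,0,0],[1,0,5,0,0],[1,0,5,0,0]]])

```text
time: 1.55
position: [0.4202, -0.1207, 0.2313]
orientation: [[1.0, 0.006, 0.0], [0.006, -1.0, -0.0], [0.0, 0.0, -1.0]]
contact_force: [0.1, 0.2, -0.5]
finger_gap: 0.0854
finger_force: 0.0
```

```bash
cat >> h.py <<'E'
def shot(name):
    from bench import state,snapshot
    s=state(); d=snapshot("wrist"); pickle.dump((s,d),open(name+".pkl","wb"))
    cv2.imwrite(f"pics/{name}.png",d["frame"][:,:,::-1]); print(s["time"],s["position"].round(4),s["orientation"][:2,:2].round(3)); return s,d
E
python3 -c "
from h import *
shot('w1')"
```

```text
1.55 [ 0.4202 -0.1207  0.2313] [[ 1.     0.006]
 [ 0.006 -1.   ]]
```

View pics/w1.png

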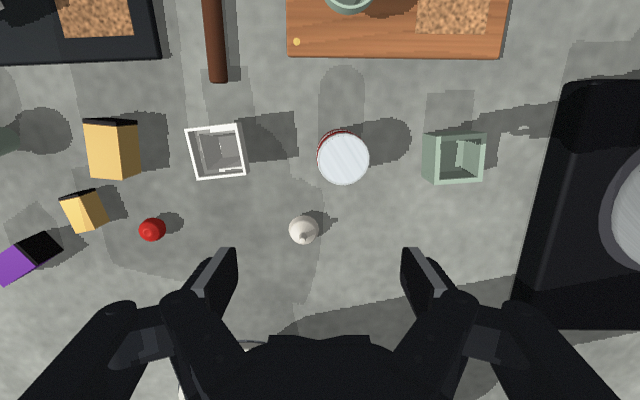

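The wrist view, with image up as +x and right as -y, shows the white dish rim (215,152), tin top (343,158), odd dish (455,157) and cheese (112,148). Next I'll take two overviews, one near each board.

drive_tool(plan=[[[1,3,3,0,0],[1,6,7,0,0],[1,9,11,0,0],[1,12,15,0,0],[1,12,20,0,0],[1,12,25,0,0],[1,12,30,0,0],[1,12,33,0,0],[1,12,33,0,0],[1,12,33,0,0]]])

```text
time: 2.6
position: [0.5405, 0.2085, 0.2309]
orientation: [[1.0, 0.005, -0.0], [0.005, -1.0, -0.001], [-0.0, 0.001, -1.0]]
contact_force: [0.8, -0.3, -1.0]
finger_gap: 0.0851
finger_force: 0.0
```

```bash
python3 -c "
from h import *
shot('w2')"
```

```text
2.6 [0.5405 0.2085 0.2309] [[ 1.     0.005]
 [ 0.005 -1.   ]]
```

drive_tool(plan=[[[1,0,-4,0,0],[1,0,-9,0,0],[1,0,-14,0,0],[1,0,-19,0,0],[1,0,-24,0,0],[1,0,-29,0,0],[1,0,-34,0,0],[1,0,-37,0,0],[1,0,-37,0,0],[1,0,-37,0,0]]])

```text
time: 3.65
position: [0.5392, -0.1625, 0.2312]
orientation: [[1.0, 0.001, -0.0], [0.001, -1.0, 0.0], [-0.0, -0.0, -1.0]]
contact_force: [0.8, -0.3, -0.2]
finger_gap: 0.0858
finger_force: 0.0
```

```bash
python3 -c "
from h import *
shot('w3')
a=[cv2.imread(f'pics/w{i}.png')[:260] for i in (2,3)]
cv2.imwrite('pics/w23.png',np.vstack(a))"
```

```text
3.65 [ 0.5392 -0.1625  0.2312] [[ 1.     0.001]
 [ 0.001 -1.   ]]
```

View pics/w23.png

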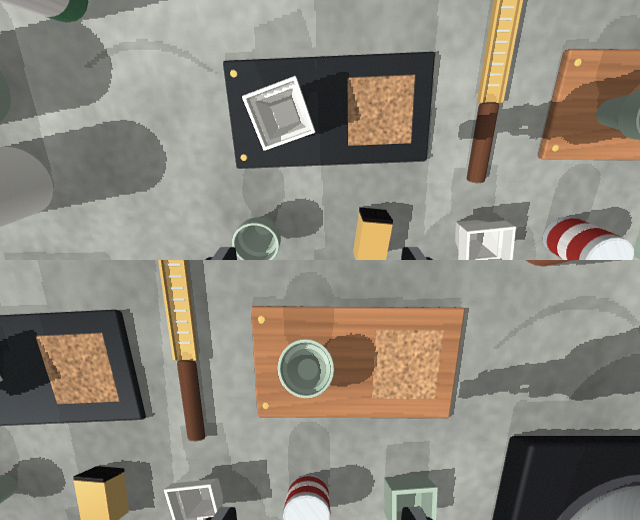

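The top half shows the slate board with its yawed white dish (278,112) and cork (381,110), and the sage pot rim (256,243). The bottom half shows the oak board with its sage pot rim (305,108 in its own frame) and cork (407,105). Now I'll measure by masks.

Run:
```python
from h import *
L=lambda n: pickle.load(open(n+".pkl","rb"))
def rect(n,roi,lo,hi,z,tag,circ=False):
    s,d=L(n); x0,y0,x1,y1=roi; m=mask(d["frame"],lo,hi); k=np.zeros_like(m); k[y0:y1,x0:x1]=m[y0:y1,x0:x1]
    k=cv2.morphologyEx(k,cv2.MORPH_CLOSE,np.ones((3,3)))
    c=max(blobs(k,20),key=cv2.contourArea)[:,0]
    w=cast(c+0.0,d,z,s)[:,:2].astype(np.float32)*1000
    if circ:
        r=cv2.fitEllipse(w)
        print(tag,"ell",np.round(r[0],1),np.round(r[1],1),"circ",np.round(cv2.minEnclosingCircle(w)[1],1))
    else:
        r=cv2.minAreaRect(w); print(tag,np.round(r[0],1),np.round(r[1],1),"yaw",round(r[2],1))
W=([0,0,215],[180,30,255])
rect("w1",(175,110,256,190),*W,.06,"loose white")
rect("w2",(235,70,322,160),*W,.072,"base white")
rect("w1",(312,125,380,192),[0,0,170],[180,40,255],.07,"tin top",True)
rect("w1",(70,105,150,190),[15,60,90],[30,255,255],.04,"cheese yellow (incl side)")
rect("w2",(340,60,425,155),[5,70,60],[25,255,255],.012,"cork2")
rect("w3",(240,40,480,165),[5,90,40],[20,255,255],.012,"oak")
rect("w2",(215,45,440,172),[90,0,0],[130,120,75],.012,"slate")
G=([35,14,60],[85,80,255])
rect("w3",(270,70,345,145),*G,.072,"sage base",True)
rect("w2",(222,210,290,270),*G,.06,"sage loose",True)
rect("w1",(415,120,495,192),*G,.045,"odd")
s,d=L("w3");p=cast([[374,71],[442,71],[440,139],[374,138]],d,.012,s)[:,:2];print("cork1",p.mean(0),p)
s,d=L("w1");p=cast([[84,120],[136,125],[140,177],[92,182]],d,.04,s)[:,:2];print("cheese corners?",p)
```

```text
loose white [448.9  -6.5] [58.  57.7] yaw 6.9
base white [610.6 248.9] [58.1 58.1] yaw 19.6
tin top ell [ 443.4 -147.9] [55.3 57.6] circ 30.2
cheese yellow (incl side) [445.1 123.1] [63.1 68.2] yaw 85.0
cork2 [613.8 131.5] [81.4 80.9] yaw 2.9
oak [ 619.4 -208.4] [248.2 128.8] yaw 89.8
slate [611.2 193.7] [128.3 247.9] yaw 2.6
sage base ell [ 614.6 -150. ] [56.4 56.7] circ 28.8
sage loose ell [460.7 281.8] [59.9 72.9] circ 39.7
odd [ 440.3 -280.2] [78.4 85.3] yaw 0.4
cork1 [ 0.61838496 -0.2728584 ] [[ 0.65773474 -0.2292648 ]
 [ 0.65790451 -0.30996471]
 [ 0.57841456 -0.31811978]
 [ 0.57948601 -0.23408432]]
cheese corners? [[0.48168346 0.14833465]
 [0.4765317  0.08955347]
 [0.41473214 0.0962817 ]
 [0.40798045 0.15645737]]
```

Sizes check out: 58 mm dishes, 81 mm cork, 128x248 mm boards. I'll start with the tin, from (443,-148) to the slate cork at (614,132).

drive_tool(plan=[[[1,-4,0.7,-3,0],[1,-8,1.4,-7,0],[1,-9.6,1.5,-10,0],[1,-9.6,1.5,-11,0],[1,-9.6,1.5,-14,0],[1,-9.6,1.5,-17,0],[1,-9.6,1.5,-19.5,0],[1,-9.6,1.5,-20.6,0],[1,-9.6,1.5,-20.6,0]]], newtons=40)

```text
time: 4.6
position: [0.4441, -0.1451, 0.0245]
orientation: [[1.0, 0.006, -0.002], [0.006, -1.0, 0.001], [-0.002, -0.001, -1.0]]
contact_force: [-0.3, 1.3, -0.0]
finger_gap: 0.0855
finger_force: 0.0
```

drive_tool(plan=[[[-0.5,0,0,0,0],[-0.5,0,0,0,0],[-0.5,0,0,0,0],[-0.5,0,0,0,0],[-0.5,0,0,0,0],[-0.5,0,0,0,0]]])

```text
time: 5.2
position: [0.4453, -0.146, 0.0267]
orientation: [[1.0, 0.005, 0.003], [0.005, -1.0, -0.001], [0.003, 0.001, -1.0]]
contact_force: [-0.1, 1.0, 7.4]
finger_gap: 0.0568
finger_force: 42.2
```

drive_tool(plan=[[[-0.5,0,0,3,0],[-0.5,0,0,7,0],[-0.5,0,0,11,0],[-0.5,1,1.5,13,0],[-0.5,3,5,13,0],[-0.5,5.5,9,13,0],[-0.5,8,13,13,0],[-0.5,10.5,17,13,0],[-0.5,13,21,13,0],[-0.5,15,25,13,0]]])

```text
time: 6.2
position: [0.5953, 0.1062, 0.1562]
orientation: [[1.0, 0.005, 0.002], [0.005, -1.0, 0.0], [0.002, -0.0, -1.0]]
contact_force: [0.6, -0.8, -1.2]
finger_gap: 0.0576
finger_force: 43.8
```

drive_tool(plan=[[[-0.5,1.2,2,0,0],[-0.5,1.7,2.8,0,0],[-0.5,1.7,2.8,0,0],[-0.5,1.7,2.8,0,0]]])

```text
time: 6.6
position: [0.6104, 0.1313, 0.1553]
orientation: [[1.0, 0.005, -0.001], [0.005, -1.0, -0.001], [-0.001, 0.001, -1.0]]
contact_force: [-0.2, -1.4, -1.0]
finger_gap: 0.057
finger_force: 43.8
```

drive_tool(plan=[[[-0.5,0.4,0,-3,0],[-0.5,0.4,0,-7,0],[-0.5,0.4,0,-10,0],[-0.5,0.4,0,-11,0],[-0.5,0.4,0,-11.3,0],[-0.5,0.4,0,-11.6,0],[-0.5,0.4,0,-11.9,0],[-0.5,0.4,0,-11.9,0]]])

```text
time: 7.4
position: [0.6164, 0.1322, 0.0387]
orientation: [[1.0, 0.005, 0.003], [0.005, -1.0, 0.0], [0.003, -0.0, -1.0]]
contact_force: [-2.5, -1.9, 6.9]
finger_gap: 0.0571
finger_force: 44.3
```

drive_tool(plan=[[[1,0,0,0,0],[1,0,0,0,0],[1,0,0,0,0],[1,0,0,0,0],[1,0,0,3,0],[1,0,0,7,0],[1,0,0,11,0],[1,0,0,15,0],[1,0,0,17,0],[1,0,0,17,0]]])

```text
time: 8.4
position: [0.6171, 0.1327, 0.2101]
orientation: [[1.0, 0.005, 0.006], [0.005, -1.0, 0.001], [0.006, -0.001, -1.0]]
contact_force: [0.7, 1.1, 0.1]
finger_gap: 0.0853
finger_force: 0.0
```

drive_tool(plan=[[[1,-4,1,0,0],[1,-8,3,0,0],[1,-12,5,0,0],[1,-16,6,0,0],[1,-18,7,0,0],[1,-18,7,0,0],[1,-18,7,0,0]]])

```text
time: 9.1
position: [0.4349, 0.2024, 0.2057]
orientation: [[1.0, 0.006, -0.0], [0.006, -1.0, -0.0], [-0.0, 0.0, -1.0]]
contact_force: [0.1, -0.2, -0.4]
finger_gap: 0.0851
finger_force: 0.0
```

```bash
python3 -c "
from h import *
shot('w4')"
```

```text
9.1 [0.4349 0.2024 0.2057] [[ 1.     0.006]
 [ 0.006 -1.   ]]
```

View pics/w4.png

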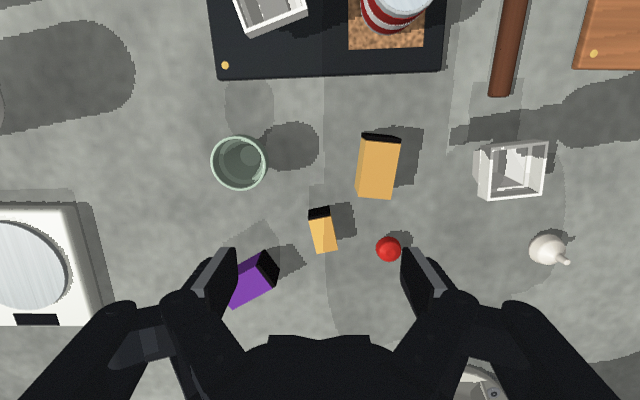

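The tin stands on the slate cork. The sage rim is at (239,162), and the cheese shows its top and +y side around (379,168). Next I'll measure both.

Run:
```python
from h import *
s,d=pickle.load(open("w4.pkl","rb")); im=d["frame"]
k=np.zeros(im.shape[:2],np.uint8); m=mask(im,[35,12,60],[85,80,255]); m2=cv2.bitwise_or(m,mask(im,[30,6,200],[100,80,255])); k[125:200,200:275]=m2[125:200,200:275]
c=max(blobs(k,20),key=cv2.contourArea); h=cv2.convexHull(c)[:,0]
w=cast(h,d,.06,s)[:,:2].astype(np.float32)*1000; print("sage",np.round(cv2.fitEllipse(w),1) if 0 else cv2.fitEllipse(w),cv2.minEnclosingCircle(w))
y=mask(im,[14,60,90],[32,255,255]); r=y[125:205,350:408]; V=im[125:205,350:408].max(2)
print(np.histogram(V[r>0],bins=12))
t=cv2.threshold(V[r>0],0,255,cv2.THRESH_OTSU)[0]; print(t)
for nm,mm in(("all",r),("bright",((r>0)&(V>t)).astype(np.uint8)*255)):
    c=max(blobs(mm,20),key=cv2.contourArea)+[350,125]
    w=cast(c[:,0],d,.04,s)[:,:2].astype(np.float32)*1000; q=cv2.minAreaRect(w); print(nm,q, cv2.boxPoints(q).round(0).tolist())
cv2.imwrite("pics/c4.png",cv2.resize(im[110:215,200:420,::-1],None,fx=3.6,fy=3.6,interpolation=cv2.INTER_CUBIC))
```

```text
sage ((457.30126953125, 283.7152099609375), (78.1615219116211, 82.83882141113281), 125.4245834350586) ((459.0168762207031, 282.0802001953125), 42.33088684082031)
(array([   2,    5,   12,   17,    5,   11,   22,   21,  258,   34, 1725,
        151]), array([ 90.  , 101.75, 113.5 , 125.25, 137.  , 148.75, 160.5 , 172.25,
       184.  , 195.75, 207.5 , 219.25, 231.  ]))
199.0
all ((445.9348449707031, 136.67648315429688), (44.9297981262207, 66.60020446777344), 84.686279296875) [[411.0, 117.0], [477.0, 111.0], [481.0, 156.0], [415.0, 162.0]]
bright ((444.782958984375, 134.3113555908203), (38.33905792236328, 63.59707260131836), 84.92115020751953) [[411.0, 118.0], [475.0, 112.0], [478.0, 151.0], [415.0, 156.0]]
```

View pics/c4.png

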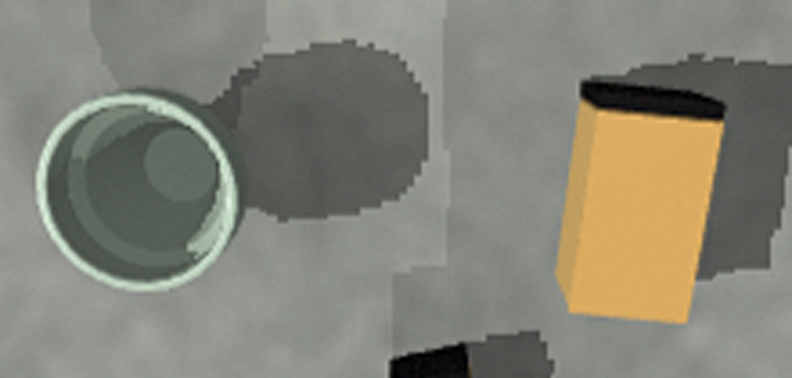

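The crop shows the sage rim spanning x 37–238 and y 91–292 (centre 238.2,163.2 in the full image). The cheese's bright top is 38 mm wide, with the rind at +x, centred at about (448,134) and yawed -5°.

Run:
```python
from h import *
s,d=pickle.load(open("w4.pkl","rb"))
p=np.array([[37,190],[238,193],[137,91],[140,292]])/3.6+[200,110]
w=cast(p-.5,d,.06,s)[:,:2]; print(w.round(4), (w[0]+w[1])/2,(w[2]+w[3])/2)
```

```text
[[0.4569 0.3143]
 [0.4565 0.2563]
 [0.4852 0.2832]
 [0.4264 0.287 ]] [0.45671664 0.28528553] [0.45582938 0.28506845]
```

drive_tool(plan=[[[1,0.8,3,-1,0],[1,1.6,6,-4,0],[1,2.1,8.2,-7,0],[1,2.1,8.2,-9,0],[1,2.1,8.2,-12,0],[1,2.1,8.2,-15,0],[1,2.1,8.2,-17,0],[1,2.1,8.2,-17,0],[1,2.1,8.2,-17,0]]], newtons=25)

```text
time: 10.05
position: [0.4567, 0.284, 0.0359]
orientation: [[1.0, 0.004, -0.001], [0.004, -1.0, -0.001], [-0.001, 0.001, -1.0]]
contact_force: [0.6, 1.2, 0.7]
finger_gap: 0.0856
finger_force: 0.0
```

drive_tool(plan=[[[-0.5,0,0,0,0],[-0.5,0,0,0,0],[-0.5,0,0,0,0],[-0.5,0,0,0,0],[-0.5,0,0,0,0],[-0.5,0,0,0,0]]])

```text
time: 10.65
position: [0.4571, 0.2848, 0.0377]
orientation: [[1.0, 0.005, 0.002], [0.005, -1.0, 0.001], [0.002, -0.001, -1.0]]
contact_force: [-0.7, -0.3, 5.8]
finger_gap: 0.0581
finger_force: 25.7
```

drive_tool(plan=[[[-0.5,0,0,3,0],[-0.5,0,0,7,0],[-0.5,0,-0.5,11,0],[-0.5,0.5,-3,13,0],[-0.5,1.5,-7,13,0],[-0.5,3,-11,13,0],[-0.5,4.5,-15,13,0],[-0.5,6,-19,13,0],[-0.5,7.5,-23,13,0],[-0.5,9,-27,13,0]]])

```text
time: 11.65
position: [0.5466, 0.0126, 0.1671]
orientation: [[1.0, 0.005, 0.001], [0.005, -1.0, 0.0], [0.001, -0.0, -1.0]]
contact_force: [0.4, 0.2, -1.3]
finger_gap: 0.0583
finger_force: 28.2
```

drive_tool(plan=[[[-0.5,1.5,-4,0,0],[-0.5,3,-8,0,0],[-0.5,5,-12,0,0],[-0.5,6.3,-15,0,0],[-0.5,6.8,-16.4,0,0],[-0.5,6.8,-16.4,0,0],[-0.5,6.8,-16.4,0,0]]])

```text
time: 12.35
position: [0.6135, -0.149, 0.1663]
orientation: [[1.0, 0.004, -0.001], [0.004, -1.0, 0.001], [-0.001, -0.001, -1.0]]
contact_force: [-0.2, 0.7, -0.6]
finger_gap: 0.0583
finger_force: 28.2
```

```bash
python3 -c "
from h import *
shot('w5')
from bench import snapshot
f=snapshot('side')['frame'][:,:,::-1][180:340,320:480]; g=cv2.imread('pics/w5.png')
cv2.imwrite('pics/w5b.png',np.hstack([g[0:400,160:480],cv2.resize(f,(400,400))]))"
```

```text
12.35 [ 0.6135 -0.149   0.1663] [[ 1.     0.004]
 [ 0.004 -1.   ]]
```

View pics/w5b.png

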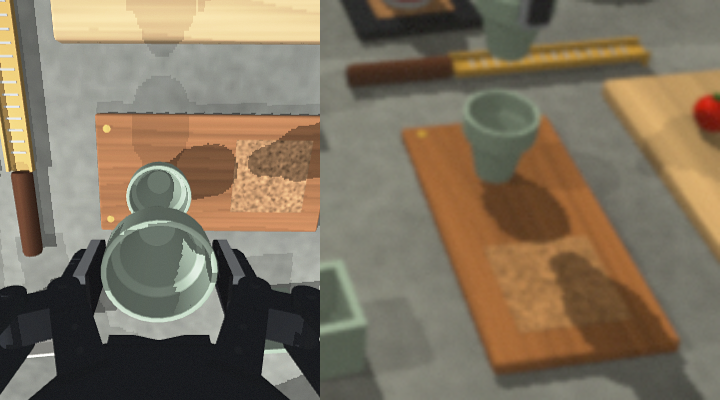

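The pot hangs upright in the fingers, with its rim centre at (318.5,264). The standing pot's rim is centred at column 318.5, so they are laterally aligned. I'll check x.

Run:
```python
from h import *
s,d=pickle.load(open("w5.pkl","rb"))
print(cast([[318.5,207],[318.5,321],[318.5,264]],d,.190,s), cast([[287,194],[350,194],[318.5,163]],d,.072,s))
```

```text
[[ 0.64766086 -0.15013082  0.19      ]
 [ 0.58479917 -0.15047819  0.19      ]
 [ 0.61841417 -0.15029243  0.19      ]] [[ 0.61740692 -0.1223043   0.072     ]
 [ 0.61773028 -0.17808042  0.072     ]
 [ 0.64531209 -0.15004071  0.072     ]]
```

drive_tool(plan=[[[-0.5,0.1,0,-3,0],[-0.5,0.1,0,-6,0],[-0.5,0.1,0,-8,0],[-0.5,0.1,0,-8.8,0],[-0.5,0.1,0,-9.2,0],[-0.5,0.1,0,-9.5,0],[-0.5,0.1,0,-9.7,0],[-0.5,0.1,0,-9.7,0]]])

```text
time: 13.25
position: [0.6158, -0.1499, 0.0702]
orientation: [[1.0, 0.005, 0.002], [0.005, -1.0, -0.001], [0.002, 0.001, -1.0]]
contact_force: [0.7, 0.3, -0.5]
finger_gap: 0.0579
finger_force: 28.3
```

drive_tool(plan=[[[-0.5,0,0,-0.2,0],[-0.5,0,0,-0.3,0],[-0.5,0,0,-0.3,0]]])

```text
time: 13.55
position: [0.6171, -0.1507, 0.0693]
orientation: [[1.0, 0.005, 0.004], [0.005, -1.0, -0.002], [0.004, 0.002, -1.0]]
contact_force: [-2.2, -1.8, 17.4]
finger_gap: 0.058
finger_force: 28.6
```

drive_tool(plan=[[[1,0,0,0,0],[1,0,0,0,0],[1,0,0,0,0],[1,0,0,0,0],[1,0,0,3,0],[1,0,0,7,0],[1,0,0,11,0],[1,0,0,13,0],[1,0,0,13,0]]])

```text
time: 14.45
position: [0.617, -0.1501, 0.1998]
orientation: [[1.0, 0.005, 0.006], [0.005, -1.0, -0.001], [0.006, 0.001, -1.0]]
contact_force: [0.4, 0.3, 0.0]
finger_gap: 0.0852
finger_force: 0.0
```

```bash
python3 -c "
from h import *
s,d=shot('w6')
from bench import snapshot
f=snapshot('side')['frame'][:,:,::-1][180:340,320:480]; g=cv2.imread('pics/w6.png')
cv2.imwrite('pics/w6b.png',np.hstack([g[0:400,160:480],cv2.resize(f,(400,400))]))
"
```

```text
14.45 [ 0.617  -0.1501  0.1998] [[ 1.     0.005]
 [ 0.005 -1.   ]]
```

View pics/w6b.png

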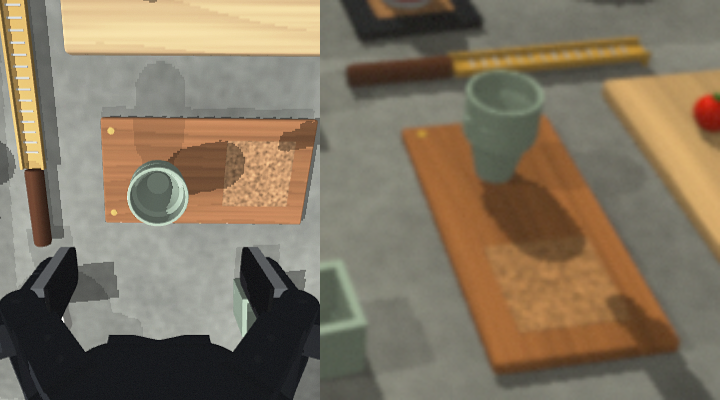

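The sage pot is nested level on its mate. Next is the cheese.

drive_tool(plan=[[[1,-2,3,0,0],[1,-4,7,0,0],[1,-6.5,11,0,-0.05],[1,-9,15,0,-0.09],[1,-11.5,19,-1,-0.094],[1,-14,23,-3,-0.094],[1,-16,26.5,-6,-0.094],[1,-16.9,28.4,-9,-0.094],[1,-16.9,28.4,-11,-0.094],[1,-16.9,28.4,-12,-0.094]]], newtons=30)

```text
time: 15.55
position: [0.4434, 0.1343, 0.0733]
orientation: [[0.996, -0.087, -0.005], [-0.087, -0.996, -0.002], [-0.005, 0.002, -1.0]]
contact_force: [0.3, -0.7, 0.1]
finger_gap: 0.0855
finger_force: 0.0
```

drive_tool(plan=[[[1,0,0,-3,0],[1,0,0,-5.5,0],[1,0,0,-6.7,0],[1,0,0,-6.7,0],[-1,0,0,-6.7,0],[-1,0,0,-6.7,0],[-1,0,0,-6.7,0],[-1,0,0,-6.7,0],[-1,0,0,-6.7,0],[-1,0,0,-6.7,0]]])

```text
time: 16.55
position: [0.4469, 0.1345, 0.0103]
orientation: [[0.996, -0.089, 0.002], [-0.089, -0.996, 0.0], [0.002, -0.001, -1.0]]
contact_force: [-0.5, -0.2, 6.7]
finger_gap: 0.0374
finger_force: 30.2
```

drive_tool(plan=[[[-1,0,0,3,0],[-1,0,0,7,0],[-1,0,-0.5,11,0],[-1,0.5,-3,14,0],[-1,1.5,-7,15,0.05],[-1,3,-11,15,0.09],[-1,4.5,-15,15,0.09],[-1,6,-19,15,0.09],[-1,7.5,-23,15,0.09],[-1,9,-27,15,0.09]]])

```text
time: 17.55
position: [0.5364, -0.1375, 0.1599]
orientation: [[1.0, 0.001, 0.001], [0.001, -1.0, -0.0], [0.001, 0.0, -1.0]]
contact_force: [1.1, 1.0, -0.0]
finger_gap: 0.0376
finger_force: 30.9
```

drive_tool(plan=[[[-1,2,-3.5,0,0],[-1,4,-7,0,0],[-1,6,-10.5,0,0],[-1,7.5,-12.8,0,0],[-1,8.1,-13.5,0,0],[-1,8.1,-13.5,0,0],[-1,8.1,-13.5,-3,0],[-1,8.1,-13.5,-7,0],[-1,8.1,-13.5,-10,0],[-1,8.1,-13.5,-12,0]]])

```text
time: 18.55
position: [0.615, -0.2683, 0.0372]
orientation: [[1.0, 0.002, -0.003], [0.002, -1.0, 0.002], [-0.003, -0.002, -1.0]]
contact_force: [0.7, 0.5, -0.3]
finger_gap: 0.0377
finger_force: 30.9
```

drive_tool(plan=[[[-1,0,0,-0.9,0],[-1,0,0,-1.3,0],[-1,0,0,-1.6,0],[-1,0,0,-1.8,0],[-1,0,0,-1.8,0]]])

```text
time: 19.05
position: [0.6178, -0.2709, 0.0224]
orientation: [[1.0, 0.001, 0.002], [0.001, -1.0, -0.001], [0.002, 0.001, -1.0]]
contact_force: [-0.3, -0.5, -0.7]
finger_gap: 0.0373
finger_force: 30.9
```

drive_tool(plan=[[[-1,0,0,-0.2,0],[-1,0,0,-0.3,0],[-1,0,0,-0.3,0]]])

```text
time: 19.35
position: [0.6178, -0.2709, 0.0223]
orientation: [[1.0, 0.001, 0.002], [0.001, -1.0, -0.0], [0.002, 0.0, -1.0]]
contact_force: [-9.4, 3.9, 28.0]
finger_gap: 0.0376
finger_force: 34.5
```

drive_tool(plan=[[[-1,0,0,0.2,0],[1,0,0,0.2,0],[1,0,0,0.2,0],[1,0,0,0.2,0],[1,0,0,0.2,0],[1,0,0,4,0],[1,0,0,8,0],[1,0,0,13,0],[1,0,0,17,0],[1,0,0,18,0]]])

```text
time: 20.35
position: [0.6195, -0.2717, 0.2038]
orientation: [[1.0, 0.001, 0.007], [0.001, -1.0, -0.003], [0.007, 0.003, -1.0]]
contact_force: [0.4, -0.1, -0.4]
finger_gap: 0.0848
finger_force: 0.0
```

```bash
python3 -c "
from h import *
s,d=shot('w7')
im=d['frame']; m=mask(im,[16,100,150],[26,255,255]); 
from bench import snapshot
f=snapshot('side')['frame'][:,:,::-1][180:340,320:480]; g=cv2.imread('pics/w7.png')
cv2.imwrite('pics/w7b.png',np.hstack([g[0:400,160:480],cv2.resize(f,(400,400))]))
"
```

```text
20.35 [ 0.6195 -0.2717  0.2038] [[ 1.     0.001]
 [ 0.001 -1.   ]]
```

View pics/w7b.png

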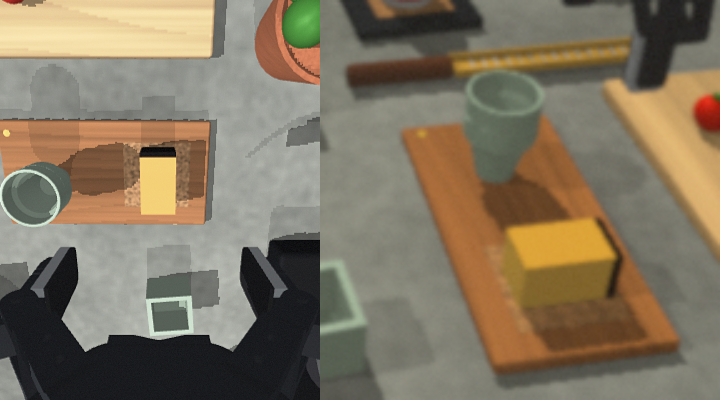

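The cheese lies flat on the oak cork. The last piece is the loose white dish.

drive_tool(plan=[[[1,-2,3,0,0],[1,-4,7,0,0],[1,-6.5,11,0,0.05],[1,-9,15,0,0.1],[1,-12,19,0,0.12],[1,-15,23,-2,0.12],[1,-17,26,-5,0.12],[1,-17,26.5,-8,0.12],[1,-17,26.5,-10,0.12],[1,-17,26.5,-10,0.12]]], newtons=25)

```text
time: 21.45
position: [0.4436, -0.0052, 0.0947]
orientation: [[0.993, 0.121, -0.008], [0.121, -0.993, 0.0], [-0.008, -0.001, -1.0]]
contact_force: [-0.5, 0.3, -0.0]
finger_gap: 0.0858
finger_force: 0.0
```

drive_tool(plan=[[[1,0,0,-3,0],[1,0,0,-5.5,0],[1,0,0,-6.7,0],[1,0,0,-6.7,0],[-0.5,0,0,-6.7,0],[-0.5,0,0,-6.7,0],[-0.5,0,0,-6.7,0],[-0.5,0,0,-6.7,0],[-0.5,0,0,-6.7,0],[-0.5,0,0,-6.7,0]]])

```text
time: 22.45
position: [0.448, -0.0057, 0.0324]
orientation: [[0.993, 0.121, 0.002], [0.121, -0.993, -0.0], [0.002, 0.0, -1.0]]
contact_force: [-1.0, -0.6, 7.4]
finger_gap: 0.0576
finger_force: 27.3
```

drive_tool(plan=[[[1,0,0,0,0],[1,0,0,0,0],[1,0,0,0.5,0],[1,0,0,0.5,0],[-0.5,0,0,0.5,0],[-0.5,0,0,0.5,0],[-0.5,0,0,0.5,0],[-0.5,0,0,0.5,0],[-0.5,0,0,0.5,0],[-0.5,0,0,0.5,0]]])

```text
time: 23.45
position: [0.4471, -0.0057, 0.0364]
orientation: [[0.993, 0.12, -0.0], [0.12, -0.993, -0.0], [-0.0, 0.0, -1.0]]
contact_force: [-0.4, 0.5, 5.3]
finger_gap: 0.0573
finger_force: 26.3
```

drive_tool(plan=[[[-0.5,0,0,3,0],[-0.5,0,0,7,0],[-0.5,0,0,11,0.05],[-0.5,0.5,1.5,13,0.1],[-0.5,2,5,13,0.15],[-0.5,4,9,13,0.2],[-0.5,6.5,13,13,0.222],[-0.5,9,17,13,0.222],[-0.5,11.5,20,13,0.222],[-0.5,14,23,13,0.222]]])

```text
time: 24.45
position: [0.5875, 0.226, 0.1656]
orientation: [[0.942, 0.337, -0.001], [0.337, -0.942, -0.0], [-0.001, 0.0, -1.0]]
contact_force: [1.5, -0.5, -0.5]
finger_gap: 0.0576
finger_force: 28.9
```

drive_tool(plan=[[[-0.5,1.5,1.8,0,0],[-0.5,2.2,2.5,0,0],[-0.5,2.2,2.5,0,0],[-0.5,2.2,2.5,0,0],[-0.5,2.2,2.5,0,0]]])

```text
time: 24.95
position: [0.6082, 0.2481, 0.1661]
orientation: [[0.942, 0.335, -0.001], [0.335, -0.942, -0.001], [-0.001, 0.0, -1.0]]
contact_force: [0.4, -0.1, -1.9]
finger_gap: 0.0574
finger_force: 28.9
```

```bash
python3 -c "
from h import *
s,d=shot('w8')
g=cv2.imread('pics/w8.png')
cv2.imwrite('pics/w8b.png',cv2.resize(g[130:350,200:440],None,fx=2.5,fy=2.5,interpolation=cv2.INTER_CUBIC))
"
```

```text
24.95 [0.6082 0.2481 0.1661] [[ 0.942  0.335]
 [ 0.335 -0.942]]
```

View pics/w8b.png

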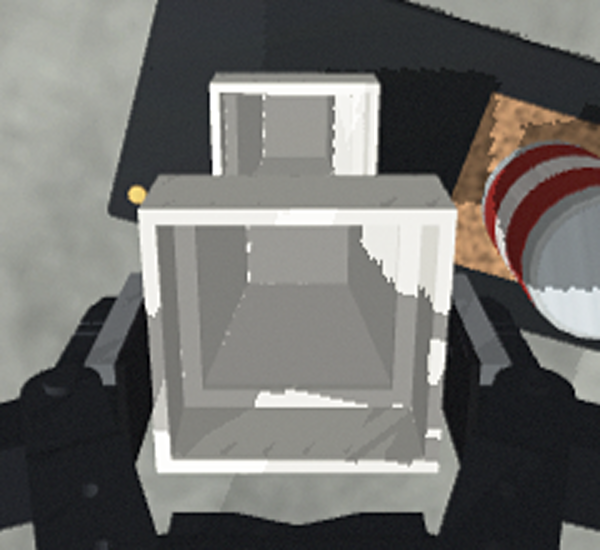

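The held dish's far rim edge runs (138–457,209) and its near edge is at y 472. The standing dish's far rim edge runs (210–379,83), and both edges are parallel. I'll compare their centres.

Run:
```python
from h import *
s,d=pickle.load(open("w8.pkl","rb"))
R=s["orientation"][:2,:2]
f=lambda p,z:((cast(np.array(p)/2.5+[200,130]-.3,d,z,s)[:,:2]-s["position"][:2])@R*1000).round(1)
print("held",f([[138,209],[457,209],[440,472],[155,472]],.190))
print("base",f([[210,83],[379,83],[212,170],[378,170]],.072))
b=(np.array([.6106,.2489])-s["position"][:2])@R*1000; print("base expected centre",b)
```

```text
held [[ 30.8 -27.7]
 [ 30.8  30.3]
 [-27.3  30.8]
 [-27.4 -28.1]]
base [[ 31.4 -28.6]
 [ 31.5  29.2]
 [  0.2 -29. ]
 [  0.2  30. ]]
base expected centre [2.52585766 0.07916626]
```

drive_tool(plan=[[[-0.5,0.05,0.1,-3,0],[-0.5,0.05,0.1,-6,0],[-0.5,0.05,0.1,-8,0],[-0.5,0.05,0.1,-8.8,0],[-0.5,0.05,0.1,-9.2,0],[-0.5,0.05,0.1,-9.5,0],[-0.5,0.05,0.1,-9.7,0],[-0.5,0.05,0.1,-9.7,0]]])

```text
time: 25.8
position: [0.61, 0.2504, 0.07]
orientation: [[0.942, 0.336, 0.001], [0.336, -0.942, 0.0], [0.001, -0.0, -1.0]]
contact_force: [-0.7, 0.2, -0.7]
finger_gap: 0.0576
finger_force: 28.9
```

drive_tool(plan=[[[-0.5,0,0,-0.1,0],[-0.5,0,0,-0.2,0],[-0.5,0,0,-0.2,0]]])

```text
time: 26.1
position: [0.6101, 0.2505, 0.0685]
orientation: [[0.942, 0.336, 0.001], [0.336, -0.942, 0.0], [0.001, -0.0, -1.0]]
contact_force: [-1.4, 0.2, 5.8]
finger_gap: 0.0574
finger_force: 29.8
```

Contact comes at the expected home height, so I'll release and check.

drive_tool(plan=[[[1,0,0,0,0],[1,0,0,0,0],[1,0,0,0,0],[1,0,0,0,0],[1,0,0,3,0],[1,0,0,7,0],[1,0,0,11,0],[1,0,0,14,0],[1,0,0,17,0],[1,0,0,17,0]]])

```text
time: 27.1
position: [0.6118, 0.2512, 0.2422]
orientation: [[0.942, 0.336, 0.007], [0.336, -0.942, 0.003], [0.008, -0.0, -1.0]]
contact_force: [0.4, 1.4, 0.2]
finger_gap: 0.0854
finger_force: 0.0
```

drive_tool(plan=[[[1,-3,-3,2,0],[1,-6,-7,4,0],[1,-10,-11,6,0],[1,-14,-14,6,-0.1],[1,-18,-17,6,-0.2],[1,-21,-20,6,-0.3],[1,-23,-23,6,-0.34],[1,-23,-25,6,-0.34],[1,-23,-25,6,-0.34],[1,-23,-25,6,-0.34]]])

```text
time: 28.1
position: [0.3797, 0.0003, 0.297]
orientation: [[1.0, 0.001, -0.0], [0.001, -1.0, 0.0], [-0.0, -0.0, -1.0]]
contact_force: [-1.0, 0.2, 0.2]
finger_gap: 0.0853
finger_force: 0.0
```

```bash
python3 -c "
from h import *
from bench import snapshot
for n in('scene','side'):
    d=snapshot(n); pickle.dump((0,d),open('f_'+n+'.pkl','wb')); cv2.imwrite(f'pics/f_{n}.png',d['frame'][:,:,::-1])
a=cv2.imread('pics/f_scene.png')[150:320,140:490]; b=cv2.imread('pics/f_side.png')[110:340,290:480]
cv2.imwrite('pics/fb.png',np.hstack([cv2.resize(a,(494,240),interpolation=2),cv2.resize(b,(198,240),interpolation=2)]))
cv2.imwrite('pics/fa.png',cv2.resize(a,None,fx=2.28,fy=2.28,interpolation=2))
cv2.imwrite('pics/fb.png',np.vstack([cv2.resize(a,(720,350),interpolation=2),cv2.resize(cv2.imread('pics/f_side.png')[120:230,290:610],(720,248),interpolation=2)]))
"
```

```text
(no output)
```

View pics/fb.png

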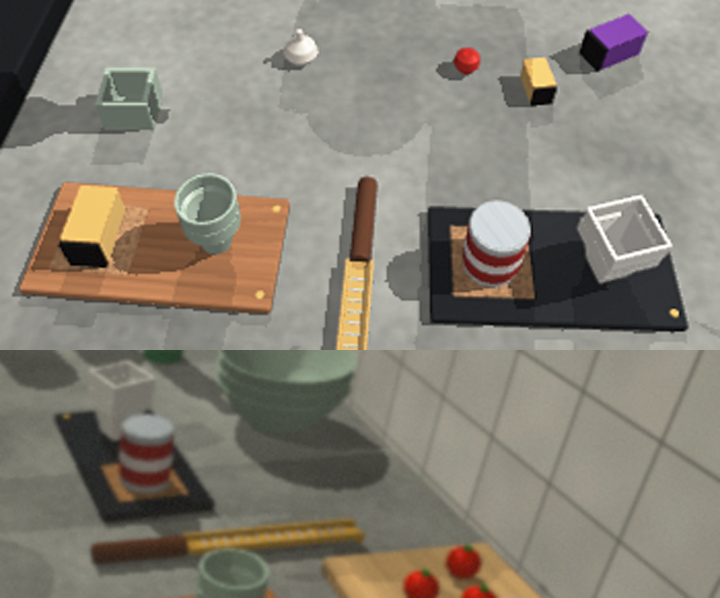

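All four pieces are in place in both views: cheese top near (94,215), sage rim (207,203), tin top (499,229), white rim (625,228). A numeric check follows.

Run:
```python
from h import *
_,d=pickle.load(open("f_scene.pkl","rb"))
f=lambda p,z:(cast(np.array(p)/2.057+[140,150],d,z)[:,:2]*1000).round(0)
for n,p,z,t in(("tin",[[468,229],[531,229],[499,201],[499,258]],.082,(614,132)),("cheese",[[74,186],[125,188],[108,245],[62,241]],.052,(619,-271)),
 ("sage",[[175,207],[240,207],[205,173],[205,236]],.092,(615,-150)),("white",[[580,212],[646,197],[671,239],[597,257]],.092,(611,249))):
    w=f(p,z); print(n,w.mean(0),"target",t,w.tolist())
```

```text
tin [621.25 131.5 ] target (614, 132) [[624.0, 102.0], [619.0, 162.0], [590.0, 132.0], [652.0, 130.0]]
cheese [ 620.   -266.75] target (619, -271) [[589.0, -296.0], [586.0, -244.0], [653.0, -241.0], [652.0, -286.0]]
sage [ 624.75 -145.75] target (615, -150) [[629.0, -174.0], [624.0, -114.0], [588.0, -155.0], [658.0, -140.0]]
white [614.  246.5] target (611, 249) [[602.0, 207.0], [580.0, 273.0], [625.0, 288.0], [649.0, 218.0]]
```

All of these agree once the scene camera's initial bias of about +5–8 mm in x is taken into account, so I'm handing in.

```bash
python3 -c "
from bench import sign_off
print(sign_off())"
```

```text
the job is handed in; nothing more can be done
None
```

I handed the job in at about 28 s on the clock: cheese flat on the oak cork, tin upright on the slate cork, and sage pot and white dish nested level in their mates. The final camera views agree with this; the hand-in call returned no verdict.

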